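# Fit the grating disc on a food processor's keyed spindle

## Robot

A 6-joint arm with a two-finger parallel gripper is mounted at the origin on the work surface; the furniture and walls round the work are solid. World frame = base frame: x ahead of the robot, y to its left, z up, the work surface at z = 0. Lengths are in m, angles in degrees, forces in N, time in s.
With the tool pointing down it reaches from about 0.35 to 0.775 m from the base axis. Payload 7.3 kg.
Tool frame: the origin (TCP) lies at the very end of the fingers, on their centre line; the grasp point (between the pads) lies robot.grip_depth behind it (robot.grip_depth is the distance from the TCP to the grasp point, in m); z points along the fingers, y is the line along which they close (so a half turn about z gives the same grasp; the last joint's range is limited). The gripper opens to 92 mm and grips with 3 to 60 N. Pads are 19 mm wide; open, the fingers measure 130 mm over their backs; the gripper's body (75 mm by 190 mm) begins 47 mm behind the grasp point.
Start: joints at [-84.397, 19.595, 87.324, -0, 73.075, -8.365], TCP at [0.127, -0.509, 0.227] pointing down, gripper open.
Joint ranges: [-145.02, 145.02], [-44.19, 115.74], [2.07, 154.8], [-57.11, 237.11], [16.16, 152.29], [-177.93, 177.93]. Speed limits (degrees/s): [147.25, 147.25, 180, 180, 180, 180].

## Interface

Orientations are given as [roll, pitch, yaw] about the fixed x, y, z axes, in that order (R = Rz(yaw) Ry(pitch) Rx(roll)).
In Python, from station import sensors, eyes, job, robot gives the robot as it stands. The module is installed in compiled form; this text tells all that it offers.
- The arm moves only by the tool move_arm, never from a script. Its argument "increments" is a list of rows, each a list of 2 entries, a list of its own where there are three numbers: the shift along the tool's x, y, z in m, then the turn, a rotation vector about the tool's x, y, z in degrees. A call has 1 to 5 rows; each row is the pose to reach, as a shift and turn from the pose commanded when the call began, along the tool's axes at that moment; what a row does not reach only later rows make up. A row lasts 1/12 s, in which the tool goes at most 41.7 mm and 7.16 degrees, less where a joint would pass 70% of its speed; a pose out of reach is approached as far as the arm can. A call with a gripper value outside its range is refused whole. "jaw" is the opening, from 0 (shut) to 1 (fully open), set as the call begins (left out, the last holds). The fingers move at their own pace and stop on an object; "newtons" is the grip in N (left out, the last holds). Time passes only in rows, so rows that repeat a pose let the fingers close. It gives the time, the measured TCP pose, the force, the opening and the grip force at its end, in the units of the state.
- sensors.get_state(): the state, without advancing time (a new reading comes with each control period).
- eyes.capture(name): name is "scene" or "top" or "wrist"; returns the picture (400x640x3 uint8, red, green, blue); there is no depth.
- eyes.calibration(name): a dict with "mtx" (3x3 intrinsics, pixels), "R" (3x3) and "t" (3): a world point X has camera coordinates R X + t; the wrist camera has in their place "T_tool_cam" (4x4, takes a point from camera to tool coordinates, whose origin is the TCP and whose axes are the flange's). Camera axes: x right, y down, z forward; pixel columns grow to the right and rows downward; lengths in m; the calibration is good to about 2 mm. The wrist camera is an equidistant fisheye: a pixel r from the principal point sees the ray r / f radians off the axis. A picture is of the moment at which its call begins: read the wrist's pose just before it. calibration takes no time and is no camera call.
- job.hand_in(): hands the job in; it is judged then, once.
The state is a dict: "time_s": time; "joint_pos": joint angles; "qvel": joint speeds; "effort": joint torques, N m; "tcp_pos": TCP position; "tcp_rot": TCP orientation; "ft_force": force on the tool from outside, world axes, zero at the start; "torque": the same for the moment, N m; "grip_width": finger opening in m; "gripper_force": force on a finger pad.
Only numpy, scipy, OpenCV 4.12 (cv2) and the standard library are available. Lean on these libraries where they do the work, as an engineer would, in place of code of your own. Each camera call takes 0.05 s, during which the arm holds its last target. There are 200 camera calls.

## Task

Fit the grating disc onto the food processor so that its lid could go on: pick the disc up by the round grip in its middle, lower it over the spindle in the bowl, and turn it under light pressure until the slots in its hub drop over the drive dogs and it sits fully home. Stop turning once it drops, and never force or twist it hard against the plastic dogs, which crack; leave the disc level and released, and do not disturb the tumbler, salt shaker or pepper mill.

Things in the scene. Friction and masses are not known exactly. Their poses are not given: they have to be found in the camera images.
- processor: Compact food processor, fixed on the worktop: round white motor base 182 mm across with a dial in front, on it a clear open bowl, 160 mm across inside, 173 mm outside, rim 160 mm above the worktop. A white post 30 mm wide stands against the bowl's back (+x, out to 101 mm from the centre, 154 mm high). Origin: centre of the underside, z up, -x to the dial.
- spindle_tip (a point): Tip of the upright steel spindle in the middle of the bowl, 146 mm above the worktop, 14 mm below the rim. 16 mm thick; tapered tip, 9 mm across at the top, full width 6 mm lower. The motor brake keeps the spindle from turning (it slips only above 0.8 N m, too much for the dogs). This point and its axes (z up) are fixed to the processor.
- dog_top (a point): Point on the spindle's axis level with the flat tops of its three plastic drive dogs, 16 mm below the tip. They stand out 120 degrees apart, each 6 mm wide, 12 mm high, to 16 mm from the axis, and bear 25 N in all; which way they point is not measured and differs each time. Rubber-mounted: pressed down by over 3.5 N they sink 1 mm per further 4 N, at most 6 mm, and spring back.
- seat (a point): Point on the spindle's axis level with the collar (36 mm across) under the dogs, 118 mm above the worktop, 28 mm below the spindle tip, 12 mm below the dogs' tops. The hub's lower end rests here when the disc is fully home. Axes fixed to the processor, z up.
- disc_grip (a point): Centre of the round white finger grip of the loose grating disc (130 to 250 g): upright cylinder 34 mm across, taken at any angle, from 15 mm below this point to 17 mm above it, rounded top 22 mm above it. The steel disc, 141 mm across, has its top face 21.5 mm below this point, with teeth 1.5 mm proud. It starts level, standing on its hub on the worktop.
- disc_mouth (a point): Centre of the lower end of the disc's hub, 55 mm below the grip's centre: a sleeve 38 mm across, 31 mm long up to the disc; bore 18 mm, 31 mm deep. Three slots 8 mm wide, 13 mm high, 120 degrees apart in its lower end fit the dogs with 1 mm play each side; no mark on top shows them. On the dogs it stands 12 mm over the seat, the disc proud of the rim; turned up to 120 degrees it drops.
- disc: The grating disc as a whole; origin at the centre of its hub's lower end, z up the hub's axis. Fully home, its steel face is 8.5 mm below the bowl's rim.
- tumbler: Glass tumbler, 76 mm across, 86 mm high, on a cork coaster; bystander. Origin: centre of its underside.
- salt_shaker: Glass salt shaker, 44 mm across, 90 mm high; bystander. Origin: centre of its underside.
- pepper_mill: Dark wooden pepper mill, 58 mm across, 150 mm high; bystander. Origin: centre of its underside.

How it is judged (in metres and radians):
On the way, in this order (a step that is already met when the one before it is completed fails the run):
1. the hub is over the spindle, upright, with at least 5 mm of the spindle in its bore (horizontal distance between disc_mouth and spindle_tip below 0.004 m and z of disc_mouth in the frame of spindle_tip below -0.005 m and angle between disc's own z axis and vertical below 0.15 rad).
2. the hub has dropped over the dogs onto the seat (z of disc_mouth in the frame of seat below 0.003 m and horizontal distance between disc_mouth and seat below 0.003 m and angle between disc's own z axis and vertical below 0.06 rad), for 0.2 s.
At the end, for the whole second after the job is handed in: The disc sits fully home on the spindle: the lower end of its hub within 3 mm of the seat's level and 3 mm of its axis, level within 0.06 rad, at rest and released (all of step 2 and linear speed of disc below 0.01 m/s); the robot touches nothing.
It fails at once if the disc is pressed or twisted against the processor with more than 25 N (contact force between disc and processor above 25 N).
It fails at once if the robot itself pushes on the processor with more than 20 N (contact force between any of the arm, the fingers and processor above 20 N).
It fails at once if the tumbler, salt shaker or pepper mill is moved more than 20 mm or knocked over (distance of any of tumbler, salt_shaker, pepper_mill from where it was at the start of the episode above 0.02 m or angle between any of tumbler, salt_shaker, pepper_mill's own z axis and vertical above 0.5 rad).
It also fails if it takes over 61 s, if anything falls off the work surface, if the arm or the gripper's body presses on something with over 40 N, if the wrist force passes 120 N, or if a joint passes its speed limit or range.

## Working session

There is one attempt and no reset: what is moved stays moved. The work goes in short steps, Python scripts to look and compute and a tool call to move; the robot and the scene stay as the last step left them, time stands still between calls to the robot, and variables do not carry over. Pictures are saved under pics/ and viewed, at most 10 in all, crops included, and the job is handed in when it is done.

Besides the shell and the picture viewer there is one more tool, called as name(argument=value, ...), one argument or row to a line, values as JSON. move_arm: Moves the arm, as the interface text tells. Its arguments: {"type":"object","properties":{"increments":{"type":"array","items":{"type":"array"}},"jaw":{"type":"number"},"newtons":{"type":"number"}},"required":["increments"]}

```bash
mkdir -p pics; python3 - <<'E'
from station import sensors, eyes, job, robot
import cv2,numpy as np
s=sensors.get_state();print(s, robot.grip_depth)
for n in("scene","top","wrist"):
    im=eyes.capture(n);cv2.imwrite(f"pics/{n}0.png",im[:,:,::-1]);
    c=eyes.calibration(n);print(n,{k:np.round(v,4).tolist() for k,v in c.items()})
a=[cv2.imread(f"pics/{n}0.png") for n in("scene","top")]
E
```

```text
{'time_s': 0.0, 'joint_pos': array([-8.43971556e+01,  1.96351953e+01,  8.73798642e+01, -2.20547766e-03,
        7.30770460e+01, -8.36462074e+00]), 'qvel': array([0.04761359, 0.10588369, 0.00041238, 0.10406477, 0.03295065,
       0.2016346 ]), 'effort': array([-1.04150106e-04, -4.31242418e+01, -2.44215882e+01,  7.18101813e-02,
        5.59618778e-02, -1.05017259e-04]), 'tcp_pos': array([ 0.12669103, -0.50902699,  0.22604019]), 'tcp_rot': array([-1.79908568e+02, -1.13122703e-02,  1.39680998e+01]), 'ft_force': array([ 0.52569678,  0.04800531, -1.32066692]), 'torque': array([ 0.03404758,  0.03782566, -0.00247767]), 'gripper_force': 0.0, 'grip_width': 0.09212810175474527} 0.0188
scene {'mtx': [[425.9968, 0.0, 314.5608], [0.0, 425.9968, 200.8254], [0.0, 0.0, 1.0]], 'R': [[-0.5662, -0.8242, -0.0094], [-0.6102, 0.4267, -0.6675], [0.5542, -0.3722, -0.7445]], 't': [0.3632, 0.3359, 1.0532]}
top {'mtx': [[464.9118, 0.0, 315.2003], [0.0, 464.9118, 207.9306], [0.0, 0.0, 1.0]], 'R': [[0.003, -0.9999, -0.0165], [-0.9969, -0.0016, -0.0787], [0.0787, 0.0167, -0.9968]], 't': [0.1183, 0.4932, 1.4547]}
wrist {'mtx': [[309.7069, 0.0, 319.1133], [0.0, 309.7069, 198.4387], [0.0, 0.0, 1.0]], 'T_tool_cam': [[0.001, -0.9625, -0.2713, 0.0729], [1.0, 0.0008, 0.001, 0.0001], [-0.0008, -0.2713, 0.9625, -0.1575], [0.0, 0.0, 0.0, 1.0]]}
```

View pics/top0.png

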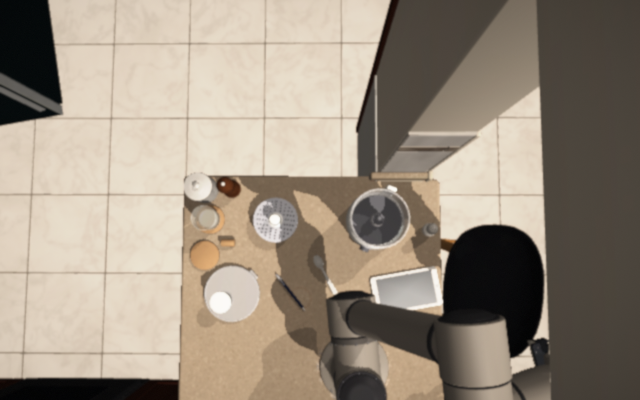

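View pics/scene0.png

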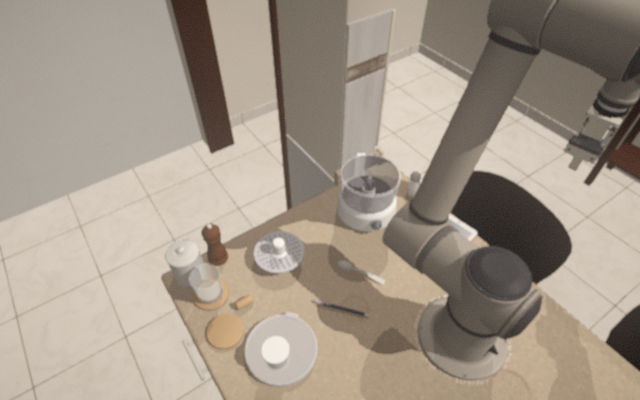

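The top view shows the perforated disc, with its white grip at about (274,219), and the processor at about (379,218). In the scene view the grip is at about (279,243) and the spindle at about (369,183). I'll zoom in for exact pixels.

```bash
python3 - <<'E'
import cv2,numpy as np
t=cv2.imread("pics/top0.png");s=cv2.imread("pics/scene0.png")
def c(im,x,y,w=70,h=52,k=5): 
    o=cv2.resize(im[y:y+h,x:x+w],None,fx=k,fy=k,interpolation=cv2.INTER_CUBIC)
    for i in range(0,w,10): cv2.putText(o,str(x+i),(i*k,8),0,.3,(0,0,255),1)
    for i in range(10,h,10): cv2.putText(o,str(y+i),(0,i*k+4),0,.3,(0,0,255),1)
    return o
w=lambda a,b:np.hstack([a,b])
a=np.vstack([w(c(t,240,193),c(t,345,190)),w(c(s,245,222),c(s,335,152))])
cv2.imwrite("pics/crop0.png",a);print(a.shape)
E
```

```text
(520, 700, 3)
```

View pics/crop0.png

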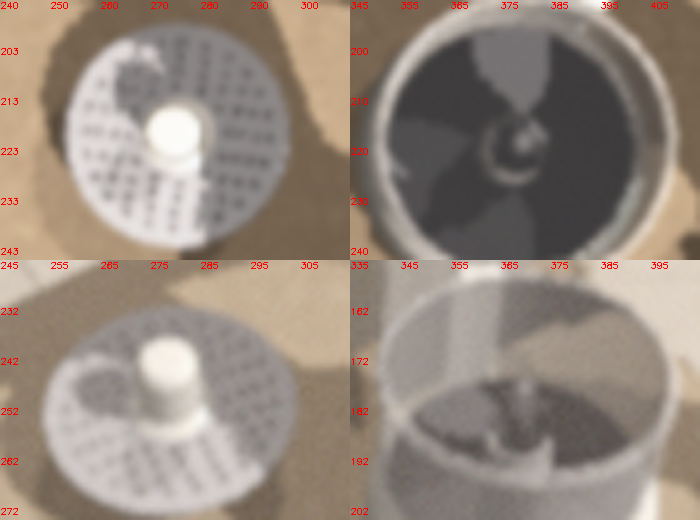

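The crops show the grip top at top (274.4,218.8) and scene (278.2,241). The disc's outline is centred at about top (275.2,219.6). The spindle tip is at top (379.4,218) and scene (369.3,177).

```bash
cat > h.py <<'E'
import numpy as np,cv2
from scipy.spatial.transform import Rotation as Ro
from station import sensors,eyes,job,robot
def ray(n,p,T=None):
    c=eyes.calibration(n);K=c["mtx"]
    if n=="wrist":
        v=(np.array(p)-K[:2,2])/K[0,0];r=np.hypot(*v);d=np.r_[v*(np.sin(r)/max(r,1e-9)),np.cos(r)]
        T=T@c["T_tool_cam"];return T[:3,3],T[:3,:3]@d
    R,t=np.array(c["R"]),np.array(c["t"])
    return -R.T@t,R.T@np.linalg.solve(K,[p[0],p[1],1])
def plane(n,p,z,T=None):
    o,d=ray(n,p,T);return o+d*(z-o[2])/d[2]
def pose(s):
    T=np.eye(4);T[:3,3]=s["tcp_pos"];T[:3,:3]=Ro.from_euler("xyz",s["tcp_rot"],degrees=True).as_matrix();return T
def delta(s,xyz):  # world target TCP -> tool shift
    return pose(s)[:3,:3].T@(np.array(xyz)-s["tcp_pos"])
def project(X,T):
    c=eyes.calibration("wrist");P=np.linalg.inv(T@c["T_tool_cam"])@np.r_[X,1]
    a=np.arctan2(np.hypot(P[0],P[1]),P[2]);u=P[:2]/np.hypot(P[0],P[1])
    return c["mtx"][:2,2]+c["mtx"][0,0]*a*u
E
python3 - <<'E'
from h import *
for n,p,z in [("top",(274.4,218.8),.077),("scene",(278.2,241),.077),("top",(275.2,219.6),.0335),("top",(379.4,218),.146),("scene",(369.3,177),.146),("top",(380,218.5),.160)]:
    print(n,p,plane(n,p,z).round(4))
s=sensors.get_state()
g=np.r_[plane("top",(274.8,219.2),.06)[:2]];print(np.arctan2(*g[::-1])*57.3)
E
```

```text
top (274.4, 218.8) [0.455  0.2428 0.077 ]
scene (278.2, 241) [0.4584 0.2449 0.077 ]
top (275.2, 219.6) [0.4548 0.2449 0.0335]
top (379.4, 218) [ 0.4541 -0.0683  0.146 ]
scene (369.3, 177) [ 0.457  -0.0654  0.146 ]
top (380, 218.5) [ 0.4518 -0.0683  0.16  ]
28.162125654617075
```

move_arm(
  increments=[
    [[0.027,-0.0235,-0.005],[0,0,0]],
    [[0.053,-0.047,-0.01],[0,0,0]],
    [[0.08,-0.0705,-0.015],[0,0,0]],
    [[0.1065,-0.094,-0.02],[0,0,0]],
    [[0.133,-0.1175,-0.025],[0,0,0]],
  ],
)

```text
time_s: 0.57
tcp_pos: [0.228, -0.3617, 0.2517]
tcp_rot: [-180.0, -0.0, 13.9]
ft_force: [1.1, -1.1, -0.8]
grip_width: 0.0914
gripper_force: 0.0
```

move_arm(
  increments=[
    [[0.027,-0.0235,-0.005],[0,0,0]],
    [[0.053,-0.047,-0.01],[0,0,0]],
    [[0.08,-0.0705,-0.015],[0,0,0]],
    [[0.1065,-0.094,-0.02],[0,0,0]],
    [[0.133,-0.1175,-0.025],[0,0,0]],
  ],
)

```text
time_s: 0.98
tcp_pos: [0.3287, -0.2155, 0.2769]
tcp_rot: [180.0, -0.0, 14.0]
ft_force: [1.2, -0.4, 0.8]
grip_width: 0.092
gripper_force: 0.0
```

move_arm(
  increments=[
    [[0.027,-0.0235,-0.005],[0,0,0]],
    [[0.053,-0.047,-0.01],[0,0,0]],
    [[0.08,-0.0705,-0.015],[0,0,0]],
    [[0.1065,-0.094,-0.02],[0,0,0]],
    [[0.133,-0.1175,-0.025],[0,0,0]],
  ],
)

```text
time_s: 1.4
tcp_pos: [0.4294, -0.0693, 0.3019]
tcp_rot: [180.0, 0.0, 14.0]
ft_force: [-0.3, -1.6, 0.7]
grip_width: 0.0919
gripper_force: 0.0
```

move_arm(
  increments=[
    [[0,0,0],[0,0,0]],
    [[0,0,0],[0,0,0]],
    [[0,0,0],[0,0,0]],
  ],
)

```text
time_s: 1.65
tcp_pos: [0.4284, -0.0712, 0.3013]
tcp_rot: [-180.0, 0.1, 14.0]
ft_force: [0.2, -0.2, -0.0]
grip_width: 0.0918
gripper_force: 0.0
```

```bash
python3 - <<'E'
from h import *
s=sensors.get_state();T=pose(s);np.save("T1.npy",T);im=eyes.capture("wrist")[:,:,::-1].copy();cv2.imwrite("pics/w1.png",im)
print(s["time_s"],s["tcp_pos"],s["tcp_rot"])
p=project([.455,-.067,.146],T);print(p)
x,y=int(p[0])-80,int(p[1])-60;x=max(x,0);y=max(y,0);c=cv2.resize(im[y:y+120,x:x+160],None,fx=5,fy=5,interpolation=cv2.INTER_CUBIC)
for i in range(0,160,20): cv2.putText(c,str(x+i),(i*5,10),0,.4,(0,0,255),1)
for i in range(20,120,20): cv2.putText(c,str(y+i),(0,i*5+4),0,.4,(0,0,255),1)
cv2.imwrite("pics/w1c.png",c)
E
```

```text
1.65 [ 0.42844441 -0.07119242  0.30129719] [-1.79998235e+02  6.84663564e-02  1.40148461e+01]
[321.05482367 158.52085268]
```

View pics/w1c.png

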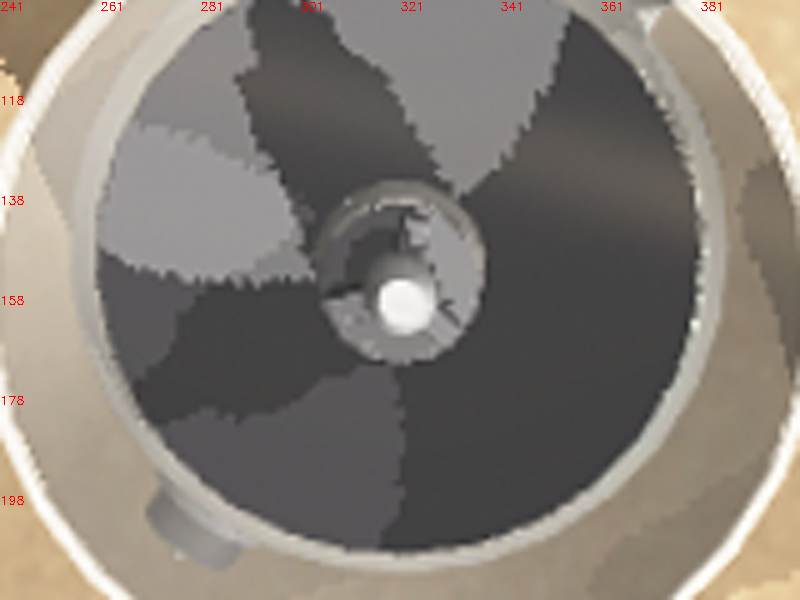

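The wrist view shows the spindle tip at (322,158.4), with the dogs and collar round it. I'll move the same relative offset over to the disc.

move_arm(
  increments=[
    [[0.0076,-0.0302,0.002],[0,0,0]],
    [[0.0152,-0.0604,0.005],[0,0,0]],
    [[0.0228,-0.0906,0.01],[0,0,0]],
    [[0.0304,-0.1208,0.02],[0,0,0]],
    [[0.038,-0.151,0.0345],[0,0,0]],
  ],
)

```text
time_s: 2.12
tcp_pos: [0.4295, 0.0844, 0.2677]
tcp_rot: [180.0, -0.1, 13.8]
ft_force: [1.0, -0.5, -0.3]
grip_width: 0.0919
gripper_force: 0.0
```

move_arm(
  increments=[
    [[0.0076,-0.0302,0.007],[0,0,0]],
    [[0.0152,-0.0604,0.014],[0,0,0]],
    [[0.0228,-0.0906,0.021],[0,0,0]],
    [[0.0304,-0.1208,0.028],[0,0,0]],
    [[0.038,-0.151,0.0345],[0,0,0]],
  ],
)

```text
time_s: 2.53
tcp_pos: [0.4298, 0.2401, 0.2322]
tcp_rot: [180.0, 0.0, 13.8]
ft_force: [1.0, -1.1, -0.1]
grip_width: 0.0917
gripper_force: 0.0
```

move_arm(
  increments=[
    [[0,0,0],[0,0,0]],
    [[0,0,0],[0,0,0]],
    [[0,0,0],[0,0,0]],
  ],
)

```text
time_s: 2.78
tcp_pos: [0.4299, 0.2389, 0.2326]
tcp_rot: [180.0, 0.0, 13.9]
ft_force: [-0.9, -0.2, -0.2]
grip_width: 0.0916
gripper_force: 0.0
```

```bash
python3 - <<'E'
from h import *
print(plane("wrist",(322,158.4),.146,np.load("T1.npy")))
s=sensors.get_state();T=pose(s);np.save("T2.npy",T);im=eyes.capture("wrist")[:,:,::-1].copy();cv2.imwrite("pics/w2.png",im)
print(s["time_s"],s["tcp_pos"],s["tcp_rot"])
p=project([.456,.244,.077],T);print(p)
x,y=int(p[0])-80,int(p[1])-60;x=max(x,0);y=max(y,0);c=cv2.resize(im[y:y+120,x:x+160],None,fx=5,fy=5,interpolation=cv2.INTER_CUBIC)
for i in range(0,160,20): cv2.putText(c,str(x+i),(i*5,10),0,.4,(0,0,255),1)
for i in range(20,120,20): cv2.putText(c,str(y+i),(0,i*5+4),0,.4,(0,0,255),1)
cv2.imwrite("pics/w2c.png",c)
E
```

```text
[ 0.45535558 -0.0679022   0.146     ]
2.7833 [0.42993602 0.23889276 0.23256398] [1.79958467e+02 3.59221913e-02 1.38883392e+01]
[319.89184864 158.80907037]
```

View pics/w2c.png

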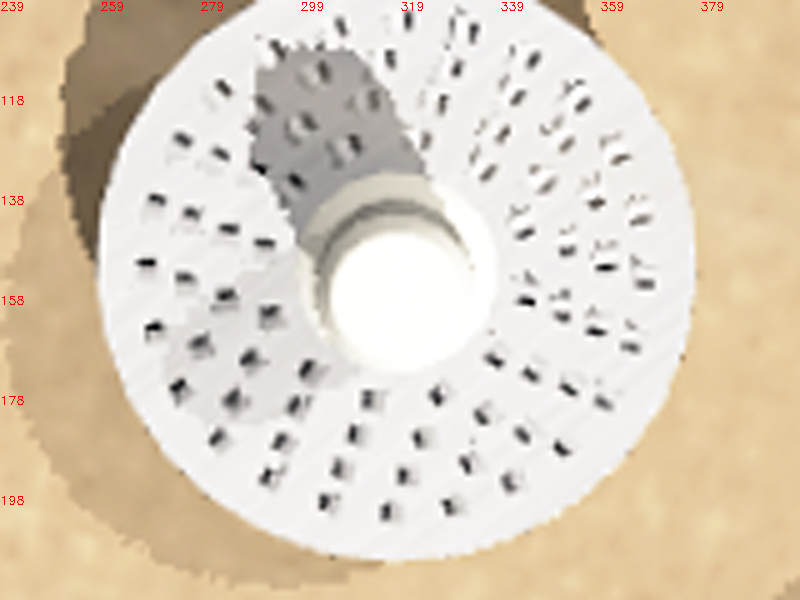

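The disc fills the wrist view, and the grip's cylinder edge is centred at about (318.6,157.8).

```bash
python3 - <<'E'
from h import *
T=np.load("T2.npy");s=sensors.get_state()
for z in(.072,.077):print(plane("wrist",(318.6,157.8),z,T))
g=plane("wrist",(318.6,157.8),.073,T);im=cv2.imread("pics/w2.png")
# disc outline fit: rays to z=.0335
h=cv2.cvtColor(im,cv2.COLOR_BGR2HSV);m=((h[...,1]<40)&(h[...,2]>110)).astype(np.uint8)
m=cv2.morphologyEx(m,cv2.MORPH_CLOSE,np.ones((7,7)));c=max([c for c in cv2.findContours(m,0,1)[0] if cv2.pointPolygonTest(c,(340,170),0)>=0],key=cv2.contourArea)
hull=cv2.convexHull(c)[:,0]
P=np.array([plane("wrist",p,.0335,T)[:2] for p in hull.astype(float)])
A=np.c_[2*P,np.ones(len(P))];x=np.linalg.lstsq(A,(P**2).sum(1),rcond=None)[0];print("circle",x[:2],np.sqrt(x[2]+x[:2]@x[:2]),np.abs(np.hypot(*(P-x[:2]).T)-.0705).max())
print("shift to TCP z=.0422:",delta(s,[g[0],g[1],.0422]).round(4))
E
```

```text
[0.45598977 0.24535447 0.072     ]
[0.45669421 0.24552844 0.077     ]
circle [0.45724973 0.2466036 ] 0.0701509633637865 0.0007345126193381291
shift to TCP z=.0422: [ 0.0269 -0.0003  0.1906]
```

move_arm(
  increments=[
    [[0.01,-0.0002,0.03],[0,0,0]],
    [[0.02,-0.0004,0.06],[0,0,0]],
    [[0.0275,-0.0007,0.09],[0,0,0]],
    [[0.0275,-0.0007,0.12],[0,0,0]],
    [[0.0275,-0.0007,0.145],[0,0,0]],
  ],
)

```text
time_s: 3.25
tcp_pos: [0.4567, 0.2457, 0.0862]
tcp_rot: [180.0, 0.0, 13.8]
ft_force: [-0.8, 0.5, 1.6]
grip_width: 0.0916
gripper_force: 0.0
```

move_arm(
  increments=[
    [[0,0,0.015],[0,0,0]],
    [[0,0,0.03],[0,0,0]],
    [[0,0,0.04],[0,0,0]],
    [[0,0,0.0455],[0,0,0]],
    [[0,0,0.0455],[0,0,0]],
  ],
)

```text
time_s: 3.67
tcp_pos: [0.4562, 0.2466, 0.0416]
tcp_rot: [180.0, 0.1, 13.9]
ft_force: [-1.0, 0.3, -0.1]
grip_width: 0.0916
gripper_force: 0.0
```

move_arm(
  increments=[
    [[0,0,0],[0,0,0]],
    [[0,0,0],[0,0,0]],
    [[0,0,0],[0,0,0]],
    [[0,0,0],[0,0,0]],
    [[0,0,0],[0,0,0]],
  ],
  jaw=0.2,
  newtons=20,
)

```text
time_s: 4.08
tcp_pos: [0.4565, 0.2478, 0.0427]
tcp_rot: [-180.0, -0.1, 14.0]
ft_force: [0.1, -0.3, 0.5]
grip_width: 0.0634
gripper_force: 0.0
```

move_arm(
  increments=[
    [[0,0,0],[0,0,0]],
    [[0,0,0],[0,0,0]],
    [[0,0,0],[0,0,0]],
  ],
)

```text
time_s: 4.33
tcp_pos: [0.4562, 0.2477, 0.0422]
tcp_rot: [180.0, -0.0, 14.0]
ft_force: [0.7, -0.1, -0.4]
grip_width: 0.0431
gripper_force: 0.0
```

move_arm(
  increments=[
    [[0,0,0],[0,0,0]],
    [[0,0,0],[0,0,0]],
    [[0,0,0],[0,0,0]],
    [[0,0,0],[0,0,0]],
    [[0,0,0],[0,0,0]],
  ],
)

```text
time_s: 4.75
tcp_pos: [0.4562, 0.2476, 0.0421]
tcp_rot: [180.0, 0.0, 14.0]
ft_force: [0.8, -0.1, -0.4]
grip_width: 0.0335
gripper_force: 20.0
```

move_arm(
  increments=[
    [[0,0,-0.005],[0,0,0]],
    [[0,0,-0.015],[0,0,0]],
    [[0,0,-0.03],[0,0,0]],
    [[0,0,-0.05],[0,0,0]],
    [[0,0,-0.07],[0,0,0]],
  ],
)

```text
time_s: 5.17
tcp_pos: [0.4559, 0.2475, 0.1134]
tcp_rot: [180.0, 0.0, 14.0]
ft_force: [1.1, 0.3, -2.3]
grip_width: 0.0336
gripper_force: 20.0
```

```bash
python3 - <<'E'
from h import *
s=sensors.get_state();print({k:np.round(v,3) for k,v in s.items()})
cv2.imwrite("pics/w3.png",eyes.capture("wrist")[:,:,::-1])
E
```

```text
{'time_s': np.float64(5.167), 'joint_pos': array([ 2.0031e+01,  2.5909e+01,  9.7292e+01, -5.0000e-03,  5.6847e+01,
        9.6065e+01]), 'qvel': array([-1.4600e-01, -1.9126e+01, -1.5066e+01, -3.1000e-02,  3.3282e+01,
        1.1200e-01]), 'effort': array([ 7.3000e-02, -4.3859e+01, -1.9804e+01,  2.0000e-02, -7.7600e-01,
       -1.0000e-03]), 'tcp_pos': array([0.456, 0.248, 0.113]), 'tcp_rot': array([1.7999e+02, 4.8000e-02, 1.3969e+01]), 'ft_force': array([ 1.135,  0.287, -2.309]), 'torque': array([ 0.001,  0.039, -0.016]), 'gripper_force': np.float64(19.976), 'grip_width': np.float64(0.034)}
```

View pics/w3.png

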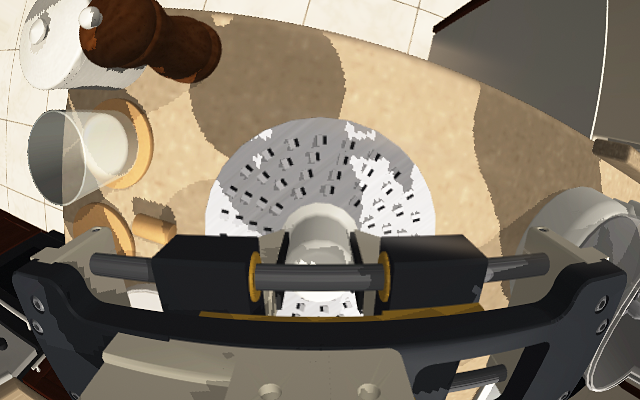

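The disc is held level by its grip, with the fingers clear of the steel, and the bystanders are undisturbed. Next I lift it and carry it over to the spindle.

move_arm(
  increments=[
    [[0,0,-0.025],[0,0,0]],
    [[0,0,-0.05],[0,0,0]],
    [[0,0,-0.08],[0,0,0]],
    [[0,0,-0.105],[0,0,0]],
    [[0,0,-0.125],[0,0,0]],
  ],
)

```text
time_s: 5.63
tcp_pos: [0.4564, 0.2478, 0.2397]
tcp_rot: [-180.0, -0.1, 14.0]
ft_force: [0.2, 0.3, -2.6]
grip_width: 0.0337
gripper_force: 20.0
```

move_arm(
  increments=[
    [[-0.004,0.016,0],[0,0,0]],
    [[-0.012,0.048,0],[0,0,0]],
    [[-0.0207,0.0828,0],[0,0,0]],
    [[-0.0295,0.1178,0],[0,0,0]],
    [[-0.0383,0.1528,0],[0,0,0]],
  ],
)

```text
time_s: 6.05
tcp_pos: [0.4554, 0.0888, 0.2374]
tcp_rot: [180.0, -0.0, 14.0]
ft_force: [0.3, -0.3, -2.1]
grip_width: 0.0339
gripper_force: 20.0
```

move_arm(
  increments=[
    [[-0.0088,0.035,0],[0,0,0]],
    [[-0.0175,0.07,0],[0,0,0]],
    [[-0.0262,0.1048,0],[0,0,0]],
    [[-0.0335,0.134,0],[0,0,0]],
    [[-0.0383,0.1528,0],[0,0,0]],
  ],
)

```text
time_s: 6.47
tcp_pos: [0.4553, -0.0702, 0.2375]
tcp_rot: [179.9, -0.0, 13.9]
ft_force: [-0.1, -0.4, -2.2]
grip_width: 0.0336
gripper_force: 20.0
```

move_arm(
  increments=[
    [[0,0,0],[0,0,0]],
    [[0,0,0],[0,0,0]],
    [[0,0,0],[0,0,0]],
    [[0,0,0],[0,0,0]],
  ],
)

```text
time_s: 6.8
tcp_pos: [0.4555, -0.0665, 0.2373]
tcp_rot: [-180.0, -0.0, 14.0]
ft_force: [-0.7, -0.3, -2.2]
grip_width: 0.0337
gripper_force: 20.0
```

```bash
python3 - <<'E'
from h import *
s=sensors.get_state();print({k:np.round(v,4) for k,v in s.items()});print(delta(s,[.4554,-.0679,.235]))
T=pose(s)
np.save("T4.npy",T)
w=eyes.capture("wrist")[:,:,::-1];t=eyes.capture("top")[:,:,::-1];sc=eyes.capture("scene")[:,:,::-1]
for n,i in(("w4",w),("t4",t),("s4",sc)):cv2.imwrite(f"pics/{n}.png",i)
k=lambda i,x,y:cv2.resize(i[y:y+100,x:x+130],None,fx=3,fy=3,interpolation=cv2.INTER_CUBIC)
cv2.imwrite("pics/c4.png",np.vstack([np.hstack([k(t,315,170),k(sc,305,120)]),cv2.resize(w[80:250,100:500],(780,331))[:300]]))
E
```

```text
{'time_s': np.float64(6.8), 'joint_pos': array([-1.78617e+01,  1.22793e+01,  9.58287e+01,  1.09000e-02,
        7.18970e+01,  5.81012e+01]), 'qvel': array([ 0.5513,  0.0198, -0.1507, -0.0993, -0.068 , -0.1402]), 'effort': array([-4.76100e-01, -3.69403e+01, -2.50146e+01,  4.60000e-02,
       -5.61000e-02,  5.70000e-03]), 'tcp_pos': array([ 0.4555, -0.0665,  0.2373]), 'tcp_rot': array([-1.799885e+02, -1.200000e-03,  1.403370e+01]), 'ft_force': array([-0.6665, -0.3452, -2.1963]), 'torque': array([ 0.0541, -0.0269,  0.0215]), 'gripper_force': np.float64(19.9764), 'grip_width': np.float64(0.0337)}
[-0.00048722  0.00135139  0.00225795]
```

View pics/c4.png

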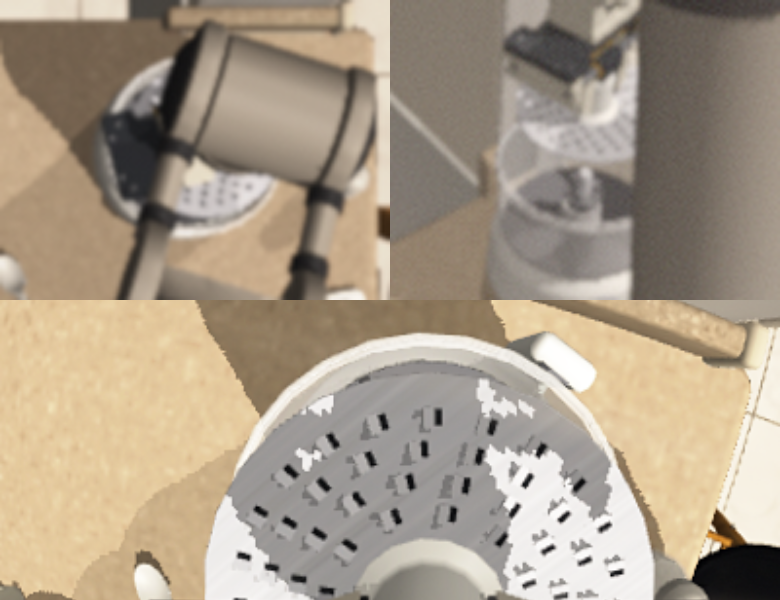

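The disc hangs level over the bowl, roughly concentric with the rim. I'll lower it with the small correction.

move_arm(
  increments=[
    [[-0.0005,0.001,0.01],[0,0,0]],
    [[-0.0005,0.001,0.02],[0,0,0]],
    [[-0.0005,0.001,0.03],[0,0,0]],
    [[-0.0005,0.001,0.038],[0,0,0]],
    [[-0.0005,0.001,0.04],[0,0,0]],
  ],
)

```text
time_s: 7.37
tcp_pos: [0.4548, -0.0679, 0.196]
tcp_rot: [-179.9, 0.1, 14.0]
ft_force: [0.3, 0.2, -2.2]
grip_width: 0.0336
gripper_force: 20.0
```

move_arm(
  increments=[
    [[0,0,0.002],[0,0,0]],
    [[0,0,0.004],[0,0,0]],
    [[0,0,0.006],[0,0,0]],
    [[0,0,0.008],[0,0,0]],
    [[0,0,0.01],[0,0,0]],
  ],
)

```text
time_s: 7.78
tcp_pos: [0.4556, -0.0686, 0.1873]
tcp_rot: [180.0, -0.0, 14.0]
ft_force: [-1.1, -0.3, -1.9]
grip_width: 0.0337
gripper_force: 20.0
```

move_arm(
  increments=[
    [[0,0,0.001],[0,0,0]],
    [[0,0,0.002],[0,0,0]],
    [[0,0,0.003],[0,0,0]],
    [[0,0,0.004],[0,0,0]],
    [[0,0,0.004],[0,0,0]],
  ],
)

```text
time_s: 8.2
tcp_pos: [0.4554, -0.0685, 0.1831]
tcp_rot: [-180.0, 0.0, 14.0]
ft_force: [-1.2, 0.4, -2.2]
grip_width: 0.0336
gripper_force: 20.0
```

move_arm(
  increments=[
    [[0,0,0.0015],[0,0,0]],
    [[0,0,0.003],[0,0,0]],
    [[0,0,0.0045],[0,0,0]],
    [[0,0,0.006],[0,0,0]],
    [[0,0,0.006],[0,0,0]],
  ],
)

```text
time_s: 8.62
tcp_pos: [0.4551, -0.0679, 0.1767]
tcp_rot: [-179.9, 0.0, 14.0]
ft_force: [-0.6, 5.5, -1.7]
grip_width: 0.0337
gripper_force: 20.0
```

move_arm(
  increments=[
    [[0,0,0.001],[0,0,0]],
    [[0,0,0.002],[0,0,0]],
    [[0,0,0.003],[0,0,0]],
    [[0,0,0.003],[0,0,0]],
    [[0,0,0.003],[0,0,0]],
  ],
)

```text
time_s: 9.03
tcp_pos: [0.4552, -0.0678, 0.1741]
tcp_rot: [-179.9, 0.0, 14.0]
ft_force: [-1.1, 5.6, 0.7]
grip_width: 0.0335
gripper_force: 20.0
```

A 5.6 N side force toward +y means I'm a little too far to -y, so I'll ease over and keep lowering.

move_arm(
  increments=[
    [[0.0001,-0.0005,0],[0,0,0]],
    [[0.0002,-0.001,0],[0,0,0]],
    [[0.0002,-0.001,0],[0,0,0]],
  ],
)

```text
time_s: 9.28
tcp_pos: [0.4552, -0.0675, 0.1741]
tcp_rot: [180.0, 0.0, 14.0]
ft_force: [-1.0, 2.7, 0.2]
grip_width: 0.0336
gripper_force: 20.0
```

move_arm(
  increments=[
    [[0,0,0.0005],[0,0,0]],
    [[0,0,0.001],[0,0,0]],
    [[0,0,0.0015],[0,0,0]],
    [[0,0,0.0015],[0,0,0]],
  ],
)

```text
time_s: 9.62
tcp_pos: [0.4553, -0.0675, 0.1725]
tcp_rot: [-180.0, 0.0, 14.0]
ft_force: [-0.9, 3.4, -0.1]
grip_width: 0.0338
gripper_force: 20.0
```

move_arm(
  increments=[
    [[0.0001,-0.0005,0],[0,0,0]],
    [[0.0002,-0.001,0],[0,0,0]],
    [[0.0002,-0.001,0.0005],[0,0,0]],
    [[0.0002,-0.001,0.001],[0,0,0]],
    [[0.0002,-0.001,0.001],[0,0,0]],
  ],
)

```text
time_s: 10.03
tcp_pos: [0.4555, -0.0668, 0.1719]
tcp_rot: [179.9, -0.0, 14.0]
ft_force: [-1.6, -0.8, 1.9]
grip_width: 0.0337
gripper_force: 20.0
```

move_arm(
  increments=[
    [[0,0,0.0005],[0,0,0]],
    [[0,0,0.001],[0,0,0]],
    [[0,0,0.001],[0,0,0]],
  ],
)

```text
time_s: 10.28
tcp_pos: [0.4556, -0.0667, 0.171]
tcp_rot: [179.9, -0.0, 14.0]
ft_force: [-2.0, -0.8, 4.6]
grip_width: 0.0334
gripper_force: 20.0
```

It's resting on the dogs at about 7 N. I'll lighten the grip so it would slip before loading the dogs, then turn in small steps.

move_arm(
  increments=[
    [[0,0,0],[0,0,-2]],
    [[0,0,0],[0,0,-4]],
    [[0,0,0],[0,0,-6]],
    [[0,0,0],[0,0,-6]],
  ],
  newtons=8,
)

```text
time_s: 10.62
tcp_pos: [0.4559, -0.0664, 0.171]
tcp_rot: [180.0, -0.1, 20.0]
ft_force: [0.5, 0.6, 3.4]
grip_width: 0.0338
gripper_force: 8.0
```

```bash
python3 - <<'E'
from h import *
s=sensors.get_state();print({k:np.round(s[k],3) for k in("tcp_pos","ft_force","torque","joint_pos")})
E
```

```text
{'tcp_pos': array([ 0.456, -0.066,  0.171]), 'ft_force': array([0.5 , 0.62, 3.37]), 'torque': array([ 0.246,  0.058, -0.042]), 'joint_pos': array([-1.78530e+01,  1.61710e+01,  1.01954e+02,  2.70000e-02,
        6.17910e+01,  5.21050e+01])}
```

move_arm(
  increments=[
    [[0,0,0],[0,0,-2]],
    [[0,0,0],[0,0,-4]],
    [[0,0,0],[0,0,-6]],
    [[0,0,0],[0,0,-6]],
  ],
)

```text
time_s: 10.95
tcp_pos: [0.4551, -0.0664, 0.1702]
tcp_rot: [-180.0, 0.0, 26.0]
ft_force: [0.2, 0.0, -1.2]
grip_width: 0.0334
gripper_force: 8.0
```

The vertical load fell away, so it may have engaged. I'll lower without turning to check.

move_arm(
  increments=[
    [[0,0,0.0005],[0,0,0]],
    [[0,0,0.001],[0,0,0]],
    [[0,0,0.0015],[0,0,0]],
    [[0,0,0.0015],[0,0,0]],
  ],
)

```text
time_s: 11.28
tcp_pos: [0.4551, -0.0664, 0.169]
tcp_rot: [-180.0, 0.0, 25.9]
ft_force: [-1.2, -0.0, -1.5]
grip_width: 0.0342
gripper_force: 8.0
```

move_arm(
  increments=[
    [[0,0,0.001],[0,0,0]],
    [[0,0,0.002],[0,0,0]],
    [[0,0,0.003],[0,0,0]],
    [[0,0,0.004],[0,0,0]],
    [[0,0,0.004],[0,0,0]],
  ],
)

```text
time_s: 11.7
tcp_pos: [0.4552, -0.0665, 0.165]
tcp_rot: [-180.0, 0.0, 26.0]
ft_force: [-1.8, 0.1, -2.3]
grip_width: 0.0339
gripper_force: 8.0
```

move_arm(
  increments=[
    [[0,0,0.0007],[0,0,0]],
    [[0,0,0.0014],[0,0,0]],
    [[0,0,0.002],[0,0,0]],
    [[0,0,0.0025],[0,0,0]],
    [[0,0,0.0025],[0,0,0]],
  ],
)

```text
time_s: 12.12
tcp_pos: [0.4552, -0.0664, 0.1626]
tcp_rot: [-180.0, 0.0, 26.0]
ft_force: [-1.9, 0.8, -1.7]
grip_width: 0.0338
gripper_force: 8.0
```

move_arm(
  increments=[
    [[0,0,0.0005],[0,0,0]],
    [[0,0,0.001],[0,0,0]],
    [[0,0,0.0015],[0,0,0]],
    [[0,0,0.002],[0,0,0]],
    [[0,0,0.002],[0,0,0]],
  ],
)

```text
time_s: 12.53
tcp_pos: [0.4553, -0.0665, 0.1606]
tcp_rot: [180.0, 0.0, 26.0]
ft_force: [-1.6, 0.7, -1.0]
grip_width: 0.0338
gripper_force: 8.0
```

move_arm(
  increments=[
    [[0,0,0.0004],[0,0,0]],
    [[0,0,0.0008],[0,0,0]],
    [[0,0,0.0008],[0,0,0]],
  ],
)

```text
time_s: 12.78
tcp_pos: [0.4553, -0.0665, 0.16]
tcp_rot: [180.0, -0.0, 26.0]
ft_force: [-2.6, 1.5, 2.3]
grip_width: 0.034
gripper_force: 8.0
```

It has seated: TCP 0.160 m as expected, with a rise in load. Now I release, check and retreat.

move_arm(
  increments=[
    [[0,0,0],[0,0,0]],
    [[0,0,0],[0,0,0]],
    [[0,0,0],[0,0,0]],
    [[0,0,0],[0,0,0]],
    [[0,0,0],[0,0,0]],
  ],
  jaw=0.65,
)

```text
time_s: 13.2
tcp_pos: [0.4555, -0.0666, 0.16]
tcp_rot: [180.0, -0.0, 26.0]
ft_force: [0.3, 0.1, -0.4]
grip_width: 0.0584
gripper_force: 0.0
```

move_arm(
  increments=[
    [[0,0,0],[0,0,0]],
    [[0,0,0],[0,0,0]],
    [[0,0,-0.005],[0,0,0]],
    [[0,0,-0.015],[0,0,0]],
    [[0,0,-0.03],[0,0,0]],
  ],
)

```text
time_s: 13.62
tcp_pos: [0.4546, -0.0663, 0.1896]
tcp_rot: [-179.9, 0.1, 26.0]
ft_force: [0.1, -0.6, -0.7]
grip_width: 0.0599
gripper_force: 0.0
```

move_arm(
  increments=[
    [[0,0,-0.02],[0,0,0]],
    [[0,0,-0.045],[0,0,0]],
    [[-0.01,0,-0.07],[0,0,0]],
    [[-0.02,0,-0.09],[0,0,0]],
    [[-0.03,0,-0.11],[0,0,0]],
  ],
)

```text
time_s: 14.03
tcp_pos: [0.428, -0.0796, 0.3015]
tcp_rot: [180.0, -0.0, 26.0]
ft_force: [0.1, -0.2, 0.4]
grip_width: 0.0599
gripper_force: 0.0
```

move_arm(
  increments=[
    [[0,0,0],[0,0,0]],
    [[0,0,0],[0,0,0]],
    [[0,0,0],[0,0,0]],
  ],
)

```text
time_s: 14.28
tcp_pos: [0.4282, -0.0794, 0.2993]
tcp_rot: [-180.0, 0.0, 26.0]
ft_force: [1.0, 0.8, 0.1]
grip_width: 0.0597
gripper_force: 0.0
```

```bash
python3 - <<'E'
from h import *
s=sensors.get_state();T=pose(s);print(s["time_s"],s["tcp_pos"],s["ft_force"])
w=eyes.capture("wrist")[:,:,::-1];sc=eyes.capture("scene")[:,:,::-1]
cv2.imwrite("pics/w5.png",w);cv2.imwrite("pics/s5.png",sc)
cv2.imwrite("pics/c5.png",np.hstack([cv2.resize(w[60:260,220:420],(400,400)),cv2.resize(sc[130:230,310:410],(400,400))]))
E
```

```text
14.2833 [ 0.4281992  -0.07940648  0.29927791] [0.97334134 0.75591104 0.08747636]
```

View pics/c5.png

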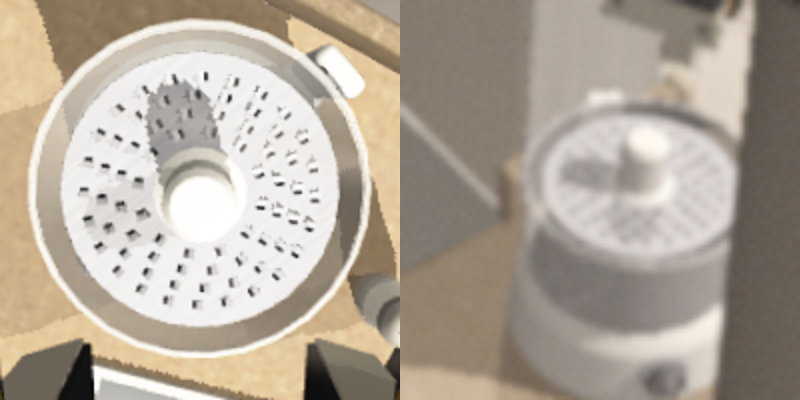

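The disc sits level and centred below the bowl's rim. It's released and the gripper is clear.

```bash
python3 -c "
from station import job
print(job.hand_in())"
```

```text
the job is handed in; nothing more can be done
None
```

The grating disc is on the spindle, dropped over the dogs and seated level below the bowl's rim. It is released with the arm clear, and the job was handed in at about 14 s. The hand-in returned no verdict.

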